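# Index the end-cap fixture to its next notch

## Robot

A 6-joint arm with a two-finger parallel gripper is mounted at the origin on a cart in front of the work surface, level with it; the furniture and walls round the work are solid. World frame = base frame: x ahead of the robot, y to its left, z up, the work surface at z = 0. Lengths are in m, angles in rad, forces in N, time in s.
With the tool pointing down it reaches from about 0.225 to 0.725 m from the base axis. Payload 3.1 kg.
Tool frame: the origin (TCP) lies at the very end of the fingers, on their centre line; the grasp point (between the pads) lies 19 mm behind it; z points along the fingers, y is the direction in which the jaws open and shut (so a half turn about z gives the same grasp; the last joint's range is limited). The gripper opens to 85 mm and grips with 20 to 120 N. Pads are 22 mm wide; open, the fingers measure 114 mm over their backs; the gripper's body (76 mm by 85 mm) begins 54 mm behind the grasp point. The pads swing forward as they close: fully open they stand 13 mm farther back than shut.
Start: joints at [-1.477, 0.048, 0.099, 1.622, 0, 1.443], TCP at [0.115, -0.512, 0.231] pointing down, gripper open.
Joint ranges: [-2.91, 2.91], [-0.99, 1.94], [-1.21, 1.42], [-2.12, 2.29], [-1.49, 1.47], [-3.14, 3.14]. Speed limits (rad/s): [2.79, 2.79, 3.14, 3.14, 3.14, 3.14].

## Interface

Orientations are given as a unit quaternion [x, y, z, w].
In Python, from bench import manip, grab_frame, ticket, spotter gives the robot as it stands.
- The arm moves only by the tool play_rows, never from a script. Its argument "targets" is a list of rows, each an object with "slide": the shift along the tool's x, y, z in cm, a list of three; "delta_rot": the turn, a rotation vector about the tool's x, y, z in rad, a list of three; "grip": the finger opening in cm, from 0 to 8.54. A call has 1 to 12 rows; each row shifts and turns the commanded pose from where the row before left it, along the tool's axes as they then stand; what a row does not reach is not made up. A row lasts 1/8 s, in which the tool goes at most 62.5 mm and 10.7 degrees, less where a joint would pass 70% of its speed; a pose out of reach is approached as far as the arm can. A call with a gripper value outside its range is refused whole. The fingers move at their own pace and stop on an object; "grip_force" is the grip in N (left out, the last holds). Time passes only in rows, so rows that do not move let the fingers close. It gives the time, the measured TCP pose, the force and the opening at its end, in the units of the state.
- manip.read_state(): the state, without advancing time (a new reading comes with each control period).
- grab_frame(name): name is "scene" or "top" or "wrist"; returns a dict with "image" (420x560x3 uint8, red, green, blue), "K" (3x3 intrinsics, pixels), "R" (3x3) and "t" (3): a world point X has camera coordinates R X + t; the wrist camera has in their place "T_tool_cam" (4x4, takes a point from camera to tool coordinates, whose origin is the TCP and whose axes are the flange's). Camera axes: x right, y down, z forward; pixel columns grow to the right and rows downward; lengths in m; the calibration is good to about 2 mm. A picture is of the moment at which its call begins: read the wrist's pose just before it. There is no depth.
- ticket.close_job(): hands the job in, once; it reports no verdict.
Trained networks look in a picture, given as the dict that the camera call returned (one of the last four; its "shot" number tells which), for a name from the list of things; names that differ only in an ending like _2 or _b are one class to them, and where a whole thing is asked for, a point or a joint stands for the part that bears it (a point fixed in the world has none). Each returns a list of dicts, best first, with "p" (0 to 1); they miss things now and then, are a little off and sometimes report something else, mostly with a low value. They report only what shows in the picture. A call takes as long as a camera call.
- spotter.silhouettes(name, picture): "mask" (420x560 bool, what is visible of it) and "location" ([column, row] in pixels, amid what is visible of it).
- spotter.place_of(name, picture): "location" ([column, row] in pixels: a listed point, or the origin of a listed thing).
The state is a dict: "t": time; "joints": joint angles; "qvel": joint speeds; "joint_torque": joint torques, N m; "tool_pos": TCP position; "ee_rot": TCP orientation; "wrist_force": force on the tool from outside, world axes, zero at the start; "ft_torque": the same for the moment, N m; "gripper_width": opening from 0.0 (shut) to 1.0 (fully open).
Only numpy, scipy, OpenCV 4.12 (cv2) and the standard library are available. Lean on these libraries where they do the work, as an engineer would, in place of code of your own. Each camera call takes 0.05 s, during which the arm holds its last target.

## Task

Bring the end cap in the rotary index fixture to its next station: pull the spring index ring up out of its notch, swing the arm clockwise (seen from above) to the next notch, and let the ring drop fully home there, released. The next notch is in a stop that was set by hand, so feel for it, never force the tongue against the rail, and leave the loose parts on the bench where they lie.

Things in the scene. Friction and masses are not known exactly. Their poses are not given: they have to be found in the camera images.
- index_base: round grey fixture base, 180 mm across, 22 mm high, with three screwed feet, fixed to the worktop. Origin on the vertical pivot axis at worktop height, z up; its -x axis points from the pivot to the starting notch. A steel rail of 60 to 83 mm radius stands on it, top 34 mm above the worktop, with straight radial notches 11 mm wide
- start_notch (a point): the notch in which the tongue starts: middle of its mouth, at rail-top height, 71 mm from the pivot axis. Seen from above, the rail's other fixed notches lie 50 deg counterclockwise and 130 deg clockwise of it. The next one clockwise is in an adjustable stop segment, bridging the rail with the same top height; it is set by hand 44 to 72 deg clockwise of here and not measured
- pivot (a point): centre of the top of the aluminium faceplate, on the pivot axis, 60 mm above the worktop. An end cap of 58 mm diameter is clamped on it, with its nut reaching to 92 mm above the worktop
- grip_ring (a point): centre of the dark round grip ring, 71 mm from the pivot axis on the end of the aluminium arm, 78 mm above the worktop when home. The ring is 26 mm across and reaches 14 mm below this point; its collar, 31 mm across, begins 8 mm above it and ends 14 mm above it. Below are a 12 mm stem and the arm's boss (22 mm across, top 56 mm above the worktop). The ring slides straight up and does not turn on the arm
- plunger (a joint): height of ring and tongue over home, m: 0 home in a notch, about 0.009 when the tongue (8 mm wide, round end) rides on the rail, over 0.010 drawn clear, 0.014 upper stop. A spring and its weight pull it down: about 6 N at home, 8 N on the rail, 10 N at the stop; let go over a notch it drops in by itself. The notch walls are square: a tongue that is in locks the arm
- swing_arm (a joint): angle of the arm about the pivot, rad: 0 at the starting notch, growing clockwise seen from above; the next notch is somewhere between 0.77 and 1.26. It turns with light friction (under 1 N at the ring; about 3 N with the tongue dragging on the rail) and stays where it is left
- loose_end_cap: loose turned aluminium end cap, 58 mm diameter, 16 mm high, lying beside the fixture; origin centre of its underside. Leave it
- rotor: loose motor rotor lying on its side, 41 mm core on a 115 mm shaft, near the fixture; origin centre of its underside. Leave it
- bearing: loose ball bearing, 26 mm diameter, 8 mm high, near the fixture; origin centre of its underside. Leave it
- stator_ring: loose stator ring, 58 mm diameter, 23 mm high, to the right of the fixture; origin centre of its underside. Leave it

How it is judged:
By the outcome, as a careful person would: the job done as asked, in the order asked, and still so for the second after the job is handed in, with the robot touching nothing.
It also fails if it takes over 45 s, if anything falls off the work surface, if the arm or the gripper's body presses on something with over 40 N, if the wrist force passes 120 N, or if a joint passes its speed limit or range.

## Working session

There is one attempt and no reset: what is moved stays moved. The work goes in short steps, Python scripts to look and compute and a tool call to move; the robot and the scene stay as the last step left them, time stands still between calls to the robot, and variables do not carry over. Pictures are saved under pics/ and viewed, and the job is handed in when it is done.

Besides the shell and the picture viewer there is one more tool, called after "Emit:" by a JSON object that holds its "method" and its "body", one argument or row to a line. play_rows: Moves the arm, as the interface text tells. Its arguments: {"type":"object","properties":{"targets":{"type":"array"},"grip_force":{"type":"number"}},"required":["targets"]}

```bash
ls; mkdir -p pics; cat > h.py <<'E'
import numpy as np, cv2
from bench import manip, grab_frame, ticket, spotter
def save(f,name): cv2.imwrite('pics/'+name,cv2.cvtColor(f['image'],cv2.COLOR_RGB2BGR))
def ray(f,px):
    d=np.linalg.inv(f['K'])@np.array([px[0],px[1],1.0]); R=np.array(f['R']);t=np.array(f['t'])
    return -R.T@t, R.T@d
def atz(f,px,z):
    o,d=ray(f,px); return o+d*(z-o[2])/d[2]
def proj(f,X):
    c=np.array(f['R'])@np.array(X)+np.array(f['t']); p=np.array(f['K'])@c; return p[:2]/p[2]
E
python3 - <<'E'
from h import *
s=manip.read_state(); print(s)
top=grab_frame('top'); sc=grab_frame('scene')
save(top,'top0.png'); save(sc,'sc0.png')
for f,n in((top,'top'),(sc,'scene')):
    print(n, -np.array(f['R']).T@f['t'])
    for nm,z in (('index_base',0),('start_notch',.034),('pivot',.06),('grip_ring',.078),('loose_end_cap',0),('rotor',0),('bearing',0),('stator_ring',0)):
        for r in spotter.place_of(nm,f)[:2]: print(nm,np.round(r['location'],1),round(r['p'],2),np.round(atz(f,r['location'],z),4))
E
```

```text
pics
{'t': 0.0, 'joints': array([-1.47677483e+00,  4.87532791e-02,  9.75869886e-02,  1.62200677e+00,
       -4.79125324e-07,  1.44301703e+00]), 'qvel': array([-8.57141708e-05,  1.82326280e-03, -1.66487757e-03, -1.31024871e-03,
        2.83361455e-04, -7.06949088e-04]), 'joint_torque': array([-1.75773748e-04, -3.38776946e+01,  3.20016754e+01,  1.99293857e-02,
       -2.31302165e-04,  2.13806082e-06]), 'tool_pos': array([ 0.11543279, -0.51152052,  0.23011042]), 'ee_rot': array([ 9.93856149e-01,  1.10673135e-01,  1.98178410e-05, -1.18820155e-03]), 'wrist_force': array([0.64176728, 0.13825148, 0.43450616]), 'ft_torque': array([ 0.00423893,  0.03144627, -0.01856117]), 'gripper_width': 1.0031013396813666}
top [ 0.47600963 -0.0112569   1.00621266]
index_base [245.  213.7] 0.65 [0.593  0.0649 0.    ]
start_notch [261.2 236.3] 0.82 [0.5381 0.0256 0.034 ]
pivot [240.8 206.5] 0.86 [0.602  0.0698 0.06  ]
loose_end_cap [293.6 174.1] 0.86 [ 0.6872 -0.0491  0.    ]
rotor [194.7 173.3] 0.63 [0.6893 0.1849 0.    ]
bearing [315.1 203.1] 0.58 [ 0.6179 -0.099   0.    ]
stator_ring [377.9 173.4] 0.88 [ 0.6887 -0.2482  0.    ]
scene [0.32680918 0.47947137 0.69752928]
index_base [252.7 259.8] 0.67 [0.597  0.0631 0.    ]
start_notch [282.5 245.7] 0.97 [0.5465 0.0232 0.034 ]
start_notch [279.6 164.5] 0.55 [ 0.6704 -0.2034  0.034 ]
pivot [250.6 246.5] 0.77 [0.5937 0.0727 0.06  ]
grip_ring [282.6 234.7] 0.67 [0.5443 0.0287 0.078 ]
loose_end_cap [245.3 213.2] 0.7 [ 0.6794 -0.0449  0.    ]
rotor [179.7 285.4] 0.58 [0.696  0.1863 0.    ]
bearing [276.9 206.9] 0.38 [ 0.6228 -0.098   0.    ]
stator_ring [277.8 160.8] 0.79 [ 0.6992 -0.2495  0.    ]
```

```bash
python3 - <<'E'
import cv2
a=cv2.imread('pics/top0.png')[130:290,150:350]; cv2.imwrite('pics/top0c.png',cv2.resize(a,None,fx=3.7,fy=3.7,interpolation=cv2.INTER_CUBIC))
a=cv2.imread('pics/sc0.png')[170:320,160:360]; cv2.imwrite('pics/sc0c.png',cv2.resize(a,None,fx=4,fy=4,interpolation=cv2.INTER_CUBIC))
E
```

```text
(no output)
```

View pics/top0.png

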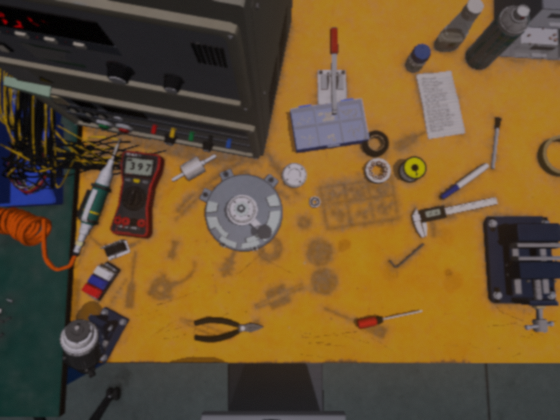

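View pics/top0c.png

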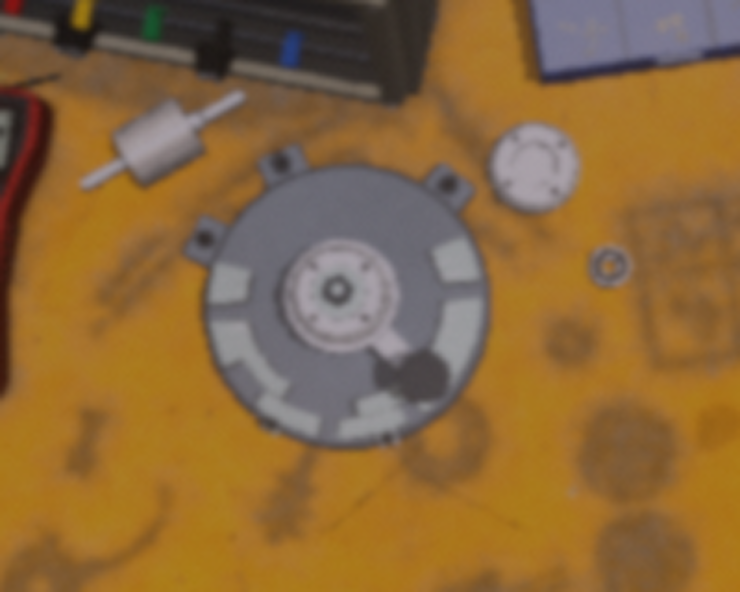

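View pics/sc0c.png

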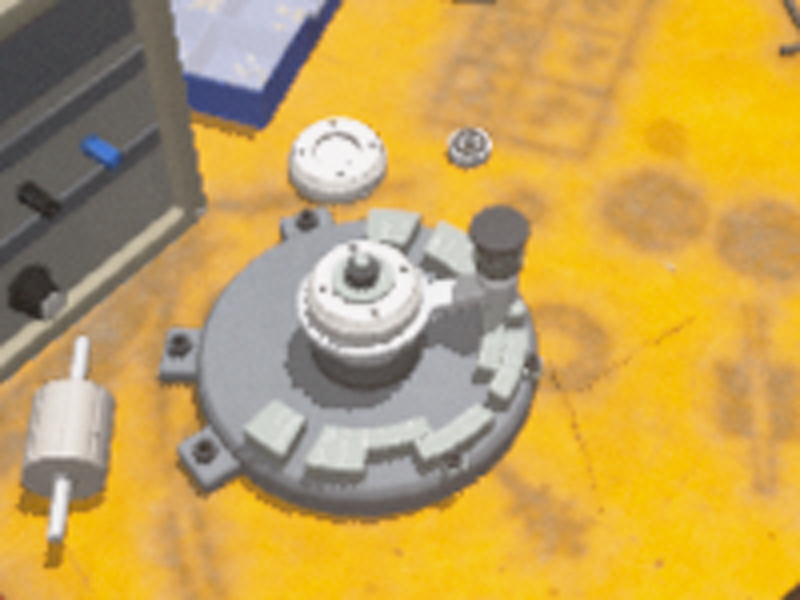

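View pics/sc0.png

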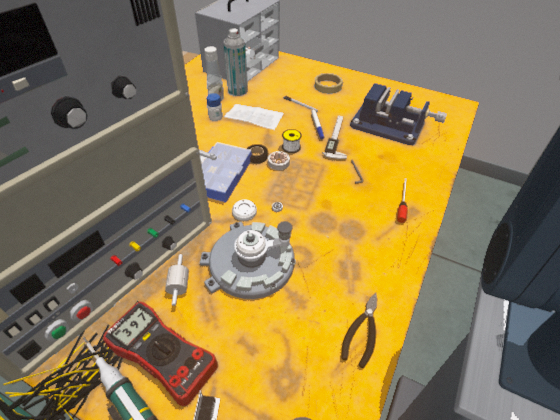

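The top view shows the fixture at about (242, 212), with the ring at lower right. Clockwise goes towards the bottom of the picture, and a likely stop notch shows near crop pixel (330, 425). The rotor, loose cap and bearing lie round it. Next I'll work out the wrist camera geometry and refine the base centre.

```bash
cat >> h.py <<'E'
from scipy.spatial.transform import Rotation as Ro
def wristcam():
    s=manip.read_state(); f=grab_frame('wrist')
    R=Ro.from_quat(s['ee_rot']).as_matrix(); T=np.eye(4);T[:3,:3]=R;T[:3,3]=s['tool_pos']
    C=T@np.array(f['T_tool_cam']); f2=dict(f); f2['R']=C[:3,:3].T; f2['t']=-C[:3,:3].T@C[:3,3]
    return f2,f,s
E
python3 - <<'E'
from h import *
f2,f,s=wristcam(); print(f['T_tool_cam'],f['K'])
print(Ro.from_quat(s['ee_rot']).as_matrix())
from scipy.optimize import least_squares
top=grab_frame('top'); sc=grab_frame('scene')
# base circle fits
for f,n in((top,'top'),(sc,'scene')):
    r=spotter.silhouettes('index_base',f)
    print(n,[(round(q['p'],2),q['mask'].sum(),q['location']) for q in r])
    for nm in('pivot','start_notch','grip_ring'):
      for q in spotter.silhouettes(nm,f)[:1]:
        print(nm,q['p'],q['mask'].sum(),q['location'])
E
```

```text
[[-8.03900688e-05 -9.57127160e-01 -2.89668073e-01  7.48023196e-02]
 [ 9.99999466e-01  2.21614949e-04 -1.00978927e-03 -7.30589506e-04]
 [ 1.03069151e-03 -2.89667999e-01  9.57126631e-01 -1.42112326e-01]
 [ 0.00000000e+00  0.00000000e+00  0.00000000e+00  1.00000000e+00]] [[354.99286012   0.         279.1466441 ]
 [  0.         354.99286012 211.47316466]
 [  0.           0.           1.        ]]
[[ 9.75507348e-01  2.19966845e-01  3.24105994e-05]
 [ 2.19966846e-01 -9.75507347e-01 -4.17617970e-05]
 [ 2.24305671e-05  4.78681972e-05 -9.99999999e-01]]
top [(0.82, np.int64(4822), [242.7, 209.0])]
pivot 0.97 4829 [243.3, 209.7]
start_notch 0.96 4917 [239.8, 209.8]
grip_ring 0.58 449 [191.1, 169.0]
scene [(0.75, np.int64(5108), [249.5, 255.4])]
pivot 0.85 5257 [251.2, 260.8]
start_notch 0.74 5399 [249.0, 259.4]
grip_ring 0.66 5325 [247.7, 258.6]
```

```bash
cat >> h.py <<'E'
def plan(goal,yaw_total,n,arc=True):
    """slides per row in tool frame; pose commanded starts from measured"""
    s=manip.read_state(); p=s['tool_pos'].copy(); R=Ro.from_quat(s['ee_rot']); rows=[]
    a0,r0=np.arctan2(p[1],p[0]),np.hypot(p[0],p[1]); a1,r1=np.arctan2(goal[1],goal[0]),np.hypot(goal[0],goal[1]); z0=p[2]
    for i in range(1,n+1):
        u=i/n; a=a0+(a1-a0)*u; r=r0+(r1-r0)*u
        g=np.array([r*np.cos(a),r*np.sin(a),z0+(goal[2]-z0)*u])
        sl=np.round(R.inv().apply(g-p)*100,2); p=p+R.apply(sl/100)
        R=R*Ro.from_rotvec([0,0,-yaw_total/n]); rows.append(sl.tolist())
    print('end',p,R.as_matrix()[:,0]); return rows
E
python3 - <<'E'
from h import *
for r in plan([.56,.04,.23],3.62,20): print(r)
E
```

```text
end [0.55998758 0.039987   0.23001936] [-7.64738197e-01 -6.44341128e-01 -4.14983552e-05]
[3.74, 0.05, 0.01]
[3.72, 0.46, 0.0]
[3.66, 0.87, 0.01]
[3.56, 1.27, 0.01]
[3.41, 1.66, 0.0]
[3.22, 2.02, 0.01]
[2.98, 2.38, 0.01]
[2.72, 2.7, 0.0]
[2.41, 2.99, 0.01]
[2.08, 3.24, 0.01]
[1.72, 3.47, 0.0]
[1.32, 3.65, 0.01]
[0.93, 3.78, 0.01]
[0.51, 3.87, 0.0]
[0.07, 3.92, 0.01]
[-0.35, 3.92, 0.01]
[-0.78, 3.87, 0.0]
[-1.2, 3.77, 0.01]
[-1.62, 3.62, 0.01]
[-2.01, 3.44, 0.0]
```

Emit:
{"method": "play_rows", "body": {
  "targets": [
    {"slide": [3.74, 0.05, 0], "delta_rot": [0, 0, -0.181], "grip": 5},
    {"slide": [3.72, 0.46, 0], "delta_rot": [0, 0, -0.181], "grip": 5},
    {"slide": [3.66, 0.87, 0], "delta_rot": [0, 0, -0.181], "grip": 5},
    {"slide": [3.56, 1.27, 0], "delta_rot": [0, 0, -0.181], "grip": 5},
    {"slide": [3.41, 1.66, 0], "delta_rot": [0, 0, -0.181], "grip": 5},
    {"slide": [3.22, 2.02, 0], "delta_rot": [0, 0, -0.181], "grip": 5},
    {"slide": [2.98, 2.38, 0], "delta_rot": [0, 0, -0.181], "grip": 5},
    {"slide": [2.72, 2.7, 0], "delta_rot": [0, 0, -0.181], "grip": 5},
    {"slide": [2.41, 2.99, 0], "delta_rot": [0, 0, -0.181], "grip": 5},
    {"slide": [2.08, 3.24, 0], "delta_rot": [0, 0, -0.181], "grip": 5}
  ],
  "grip_force": 30
}}

```text
t: 2.7
tool_pos: [0.4369, -0.3231, 0.2312]
ee_rot: [0.524, 0.852, -0.0, 0.0]
wrist_force: [0.2, -0.1, 0.5]
gripper_width: 0.587
```

Emit:
{"method": "play_rows", "body": {
  "targets": [
    {"slide": [1.72, 3.47, 0], "delta_rot": [0, 0, -0.181], "grip": 5},
    {"slide": [1.32, 3.65, 0], "delta_rot": [0, 0, -0.181], "grip": 5},
    {"slide": [0.93, 3.78, 0], "delta_rot": [0, 0, -0.181], "grip": 5},
    {"slide": [0.51, 3.87, 0], "delta_rot": [0, 0, -0.181], "grip": 5},
    {"slide": [0.07, 3.92, 0], "delta_rot": [0, 0, -0.181], "grip": 5},
    {"slide": [-0.35, 3.92, 0], "delta_rot": [0, 0, -0.181], "grip": 5},
    {"slide": [-0.78, 3.87, 0], "delta_rot": [0, 0, -0.181], "grip": 5},
    {"slide": [-1.2, 3.77, 0], "delta_rot": [0, 0, -0.181], "grip": 5},
    {"slide": [-1.62, 3.62, 0], "delta_rot": [0, 0, -0.181], "grip": 5},
    {"slide": [-2.01, 3.44, 0], "delta_rot": [0, 0, -0.181], "grip": 5},
    {"slide": [0, 0, 0], "delta_rot": [0, 0, 0], "grip": 5},
    {"slide": [0, 0, 0], "delta_rot": [0, 0, 0], "grip": 5}
  ]
}}

```text
t: 4.2
tool_pos: [0.56, 0.0398, 0.2313]
ee_rot: [-0.343, 0.939, -0.0, -0.0]
wrist_force: [0.4, 0.6, -0.2]
gripper_width: 0.584
```

```bash
python3 - <<'E'
from h import *
f2,f,s=wristcam(); save(f,'w1.png'); import pickle; pickle.dump(f2,open('w1.pkl','wb'))
print(s['t'],s['tool_pos'],s['joints'],s['gripper_width'],s['wrist_force'])
for nm,z in (('index_base',0),('start_notch',.034),('pivot',.06),('grip_ring',.078)):
    for r in spotter.place_of(nm,f)[:2]: print(nm,np.round(r['location'],1),round(r['p'],2),np.round(atz(f2,r['location'],z),4))
E
```

```text
4.2 [0.55997697 0.0397601  0.23127552] [-4.82152704e-02  1.43898789e-01  2.02131877e-01  1.62903849e+00
 -6.25204520e-04 -7.47767034e-01] 0.5839796961579362 [ 0.43835979  0.62769762 -0.22741589]
index_base [279.  215.3] 0.92 [0.5943 0.069  0.    ]
index_base [271.  158.9] 0.32 [0.5521 0.0225 0.    ]
start_notch [268.8 159.5] 0.79 [0.5495 0.0186 0.034 ]
pivot [277.1 233.8] 0.94 [0.5949 0.0672 0.06  ]
grip_ring [270.3 161.9] 0.68 [0.5444 0.0175 0.078 ]
grip_ring [275.2 235.3] 0.61 [0.5919 0.0625 0.078 ]
```

View pics/w1.png

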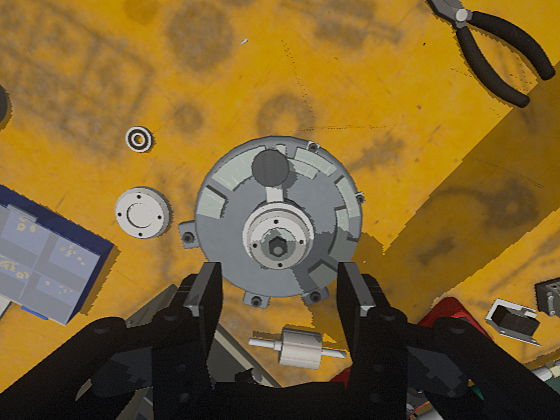

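```bash
cat > fit.py <<'E'
from h import *
import pickle
f=pickle.load(open('w1.pkl','rb')); im=f['image']
g=cv2.cvtColor(im,cv2.COLOR_RGB2HSV)
# dark collar blob
gray=cv2.cvtColor(im,cv2.COLOR_RGB2GRAY)
m=((gray<95)).astype(np.uint8); 
cnts,_=cv2.findContours(m[130:200,230:310].copy(),cv2.RETR_EXTERNAL,cv2.CHAIN_APPROX_NONE)
for c in cnts:
    if cv2.contourArea(c)>200:
        (x,y),r=cv2.minEnclosingCircle(c); print('dark',x+230,y+130,r,cv2.contourArea(c)); X=atz(f,(x+230,y+130),.092); print(X)
# base: non-yellow outline  z=.022
a=im[105:310,170:390].copy(); cv2.imwrite('pics/w1c.png',cv2.cvtColor(cv2.resize(a,None,fx=3.6,fy=2.9*1.0,interpolation=cv2.INTER_CUBIC) if 0 else cv2.resize(a,None,fx=2.9,fy=2.9,interpolation=cv2.INTER_CUBIC),cv2.COLOR_RGB2BGR))
E
python3 fit.py
```

```text
dark 264.67980194091797 176.5541877746582 34.41521072387695 1284.0
[0.55447291 0.02041332 0.092     ]
```

View pics/w1c.png

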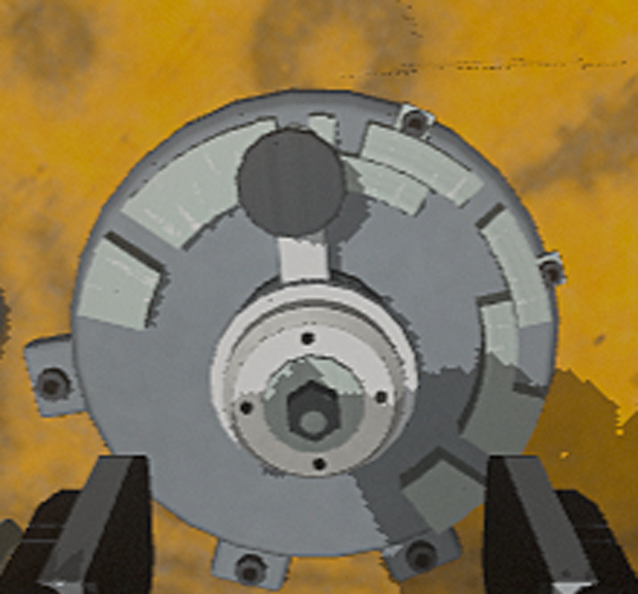

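```bash
cat > fit2.py <<'E'
from h import *
import pickle,sys
from scipy.optimize import least_squares
f=pickle.load(open('w1.pkl','rb')); im=f['image']
hsv=cv2.cvtColor(im,cv2.COLOR_RGB2HSV).astype(int)
yel=((hsv[...,1]>110)).astype(np.uint8)
c0=np.array([.594,.067])
for it in range(4):
    pts=[]
    for th in np.deg2rad(np.arange(0,360,2)):
        prev=None
        for r in np.arange(.105,.075,-.0003):
            p=proj(f,[c0[0]+r*np.cos(th),c0[1]+r*np.sin(th),.022])
            v=yel[int(round(p[1])),int(round(p[0]))]
            if r>.1049 and not v: break
            if not v:
                pts.append([c0[0]+r*np.cos(th),c0[1]+r*np.sin(th)]); break
    pts=np.array(pts)
    res=least_squares(lambda q:np.hypot(pts[:,0]-q[0],pts[:,1]-q[1])-q[2],[*c0,.09],loss='soft_l1',f_scale=.0005)
    c0=res.x[:2]
print('base centre',res.x,len(pts),np.abs(res.fun).mean())
c=c0
W,H=720,200
th=np.deg2rad(np.arange(0,360,.5)); rr=np.linspace(.05,.095,H)
mp=np.zeros((H,W,2),np.float32)
for i,r in enumerate(rr):
    for j,t in enumerate(th): mp[i,j]=proj(f,[c[0]+r*np.cos(t),c[1]+r*np.sin(t),.034])
u=cv2.remap(im,mp[...,0],mp[...,1],cv2.INTER_LINEAR)
u=cv2.cvtColor(u,cv2.COLOR_RGB2BGR)
for d in range(0,360,30): cv2.line(u,(d*2,0),(d*2,8),(0,0,255),1); cv2.putText(u,str(d),(d*2,20),0,.35,(0,0,255))
for r in(.06,.071,.083): y=int((r-.05)/.045*H); cv2.line(u,(0,y),(3,y),(0,0,255),1)
cv2.imwrite('pics/pol1.png',u)
E
python3 fit2.py
```

```text
base centre [0.59563773 0.06861835 0.0883163 ] 159 0.0032709889864461178
```

View pics/pol1.png

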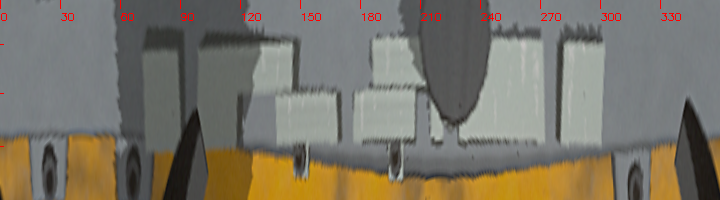

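```bash
cat > fit3.py <<'E'
from h import *
import pickle
from scipy.optimize import least_squares
f=pickle.load(open('w1.pkl','rb')); im=f['image']
hsv=cv2.cvtColor(im,cv2.COLOR_RGB2HSV).astype(int)
A=atz(f,(292/2.9+170,183/2.9+105),.092); B=atz(f,(313/2.9+170,408/2.9+105),.092)
print('collar',A,'nut',B,np.hypot(*(A-B)[:2]),np.degrees(np.arctan2(*(A-B)[1::-1])))
yel=hsv[...,1]>110
c0=np.array([.594,.067])
for it in range(5):
    pts=[]
    for d in list(range(160,270,2)):
        th=np.deg2rad(d)
        for r in np.arange(.105,.075,-.0002):
            p=proj(f,[c0[0]+r*np.cos(th),c0[1]+r*np.sin(th),.022])
            if not yel[int(round(p[1])),int(round(p[0]))]: pts.append([c0[0]+r*np.cos(th),c0[1]+r*np.sin(th),d,r]); break
    pts=np.array(pts)
    res=least_squares(lambda q:np.hypot(pts[:,0]-q[0],pts[:,1]-q[1])-.09,c0,loss='soft_l1',f_scale=.0005)
    c0=res.x[:2]
print('base centre',res.x,len(pts)); print(np.round(pts[::4,2:],4).tolist())
def edge(d): pass
E
python3 fit3.py
```

```text
collar [0.54608668 0.0197382  0.092     ] nut [0.59347716 0.0670855  0.092     ] 0.06698973397728615 -135.02611958070037
base centre [0.59710439 0.06929016] 55
[[160.0, 0.0896], [168.0, 0.0888], [176.0, 0.0894], [184.0, 0.0892], [192.0, 0.0896], [200.0, 0.0922], [208.0, 0.0906], [216.0, 0.0908], [224.0, 0.0906], [232.0, 0.0906], [240.0, 0.0902], [248.0, 0.0898], [256.0, 0.089], [264.0, 0.0892]]
```

The wrist picture shows the ring collar at (271, 168), the nut at (278, 246) and the finger midline near column 279. The stop notch lies between the two screwed stop pieces near (336, 175), roughly 53° clockwise of the start. Next I align over the ring and go lower.

Emit:
{"method": "play_rows", "body": {
  "targets": [
    {"slide": [1.2, -0.35, 3], "delta_rot": [0, 0, -0.043], "grip": 5},
    {"slide": [1.2, -0.4, 3], "delta_rot": [0, 0, -0.043], "grip": 5},
    {"slide": [0, 0, 3], "delta_rot": [0, 0, 0], "grip": 5},
    {"slide": [0, 0, 0], "delta_rot": [0, 0, 0], "grip": 5},
    {"slide": [0, 0, 0], "delta_rot": [0, 0, 0], "grip": 5}
  ]
}}

```text
t: 5.08
tool_pos: [0.5475, 0.0182, 0.1425]
ee_rot: [-0.383, 0.924, -0.0, 0.001]
wrist_force: [0.3, -0.2, 0.7]
gripper_width: 0.587
```

```bash
python3 - <<'E'
from h import *
f2,f,s=wristcam(); save(f,'w2.png'); import pickle; pickle.dump(f2,open('w2.pkl','wb'))
print(s['t'],s['tool_pos'],s['gripper_width'],s['wrist_force'])
print(Ro.from_quat(s['ee_rot']).as_matrix()[:,0])
t=grab_frame('top'); save(t,'top2.png')
for nm,z in (('index_base',0),('start_notch',.034),('pivot',.06),('grip_ring',.078)):
    for r in spotter.place_of(nm,f)[:2]: print(nm,np.round(r['location'],1),round(r['p'],2),np.round(atz(f2,r['location'],z),4))
E
```

```text
5.075 [0.54748393 0.01817905 0.14249191] 0.587281758373048 [ 0.27880354 -0.1904668   0.66699269]
[-0.70694349 -0.70726946 -0.00090119]
index_base [279.1 269.4] 0.72 [0.595  0.0659 0.    ]
start_notch [281.9 207.6] 0.55 [0.5463 0.0201 0.034 ]
pivot [281.9 306.9] 0.66 [0.5936 0.0674 0.06  ]
grip_ring [284.2 225.7] 0.72 [0.5446 0.02   0.078 ]
grip_ring [276.7 311. ] 0.72 [0.5904 0.0591 0.078 ]
```

View pics/w2.png

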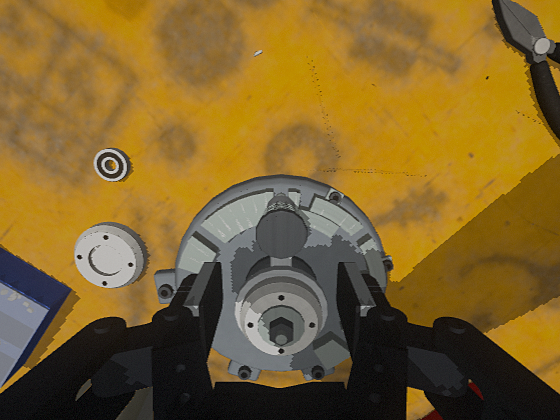

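```bash
python3 - <<'E'
import cv2
a=cv2.imread('pics/w2.png')[165:385,165:405]; cv2.imwrite('pics/w2c.png',cv2.resize(a,None,fx=2.7,fy=2.7,interpolation=cv2.INTER_CUBIC))
E
```

```text
(no output)
```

View pics/w2c.png

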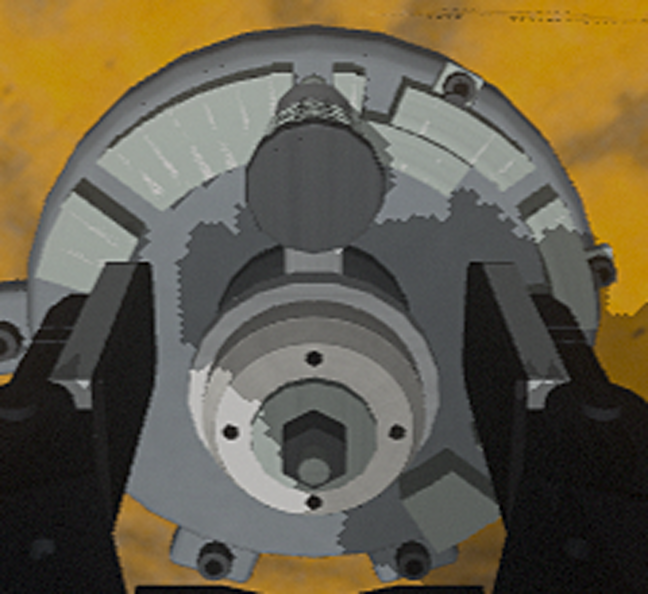

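```bash
python3 - <<'E'
from h import *; import pickle
f=pickle.load(open('w2.pkl','rb')); s=manip.read_state()
R=Ro.from_quat(s['ee_rot'])
P=lambda x,y:(x/2.7+165,y/2.7+165)
for n,p,z in(('collar',P(316,187),.092),('stud',P(314,472),.092),('hex',P(314,440),.09),('cap',P(314,431),.076)):
    X=atz(f,p,z); print(n,X,R.inv().apply(X-s['tool_pos'])*100)
A=atz(f,P(316,187),.092);B=atz(f,P(314,472),.092);print(np.hypot(*(A-B)[:2]))
# notch corners, rail top z=.034 : 50ccw, start, stop
for n,p in (('ccwL',P(78,188)),('ccwR',P(97,163)),('ccwL_in',P(137,232)),('ccwRin',P(165,210)),('stopL_out',P(537,155)),('stopR_out',P(573,200)),('stopL_in',P(510,192)),('startL_out',P(293,65)),('startR_out',P(333,68))):
    print(n,np.round(atz(f,p,.034)[:2],4))
E
```

```text
collar [0.54583712 0.01921422 0.092     ] [0.09211942 0.1903333  5.05619368]
stud [0.59680131 0.0697671  0.092     ] [-7.08618523  0.1546821   5.06617094]
hex [0.59158996 0.06455043 0.09      ] [-6.34853666  0.15531438  5.2651512 ]
cap [0.59663812 0.06972092 0.076     ] [-7.06917684  0.16564178  6.66613289]
0.0717840012022802
ccwL [ 0.6081 -0.0117]
ccwR [ 0.5988 -0.0128]
ccwL_in [0.6064 0.0088]
ccwRin [0.5958 0.0099]
stopL_out [0.5112 0.0714]
stopR_out [0.5128 0.0886]
stopL_in [0.5237 0.0744]
startL_out [0.5407 0.0059]
startR_out [0.5337 0.0141]
```

```bash
cat > pol.py <<'E'
from h import *; import pickle,sys
def pol(f,c,a0,a1,name,z=.034,r0=.055,r1=.09,sc=8,H=280,marks=()):
    th=np.deg2rad(np.arange(a0,a1,1/sc)); rr=np.linspace(r0,r1,H)
    T,Rr=np.meshgrid(th,rr); X=np.stack([c[0]+Rr*np.cos(T),c[1]+Rr*np.sin(T),np.full_like(T,z)],-1)
    C=X@np.array(f['R']).T+f['t']; p=C@np.array(f['K']).T; p=(p[...,:2]/p[...,2:]).astype(np.float32)
    u=cv2.remap(f['image'],p[...,0],p[...,1],cv2.INTER_CUBIC); u=cv2.cvtColor(u,cv2.COLOR_RGB2BGR)
    for d in range(a0,a1,5): cv2.line(u,((d-a0)*sc,0),((d-a0)*sc,H if d%10==0 else 10),(0,0,255),1); cv2.putText(u,str(d),((d-a0)*sc+2,10),0,.35,(0,0,255))
    for r in(.06,.071,.083): y=int((r-r0)/(r1-r0)*H); cv2.line(u,(0,y),(u.shape[1],y),(255,0,0),1)
    cv2.imwrite('pics/'+name,u)
if __name__=='__main__':
    c=[.5967,.0697]
    pol(pickle.load(open('w1.pkl','rb')),c,150,240,'p1.png'); pol(pickle.load(open('w2.pkl','rb')),c,150,240,'p2.png')
    a=cv2.imread('pics/p1.png');b=cv2.imread('pics/p2.png');cv2.imwrite('pics/p12.png',np.vstack([a,b]))
E
python3 pol.py
```

```text
(no output)
```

View pics/p12.png

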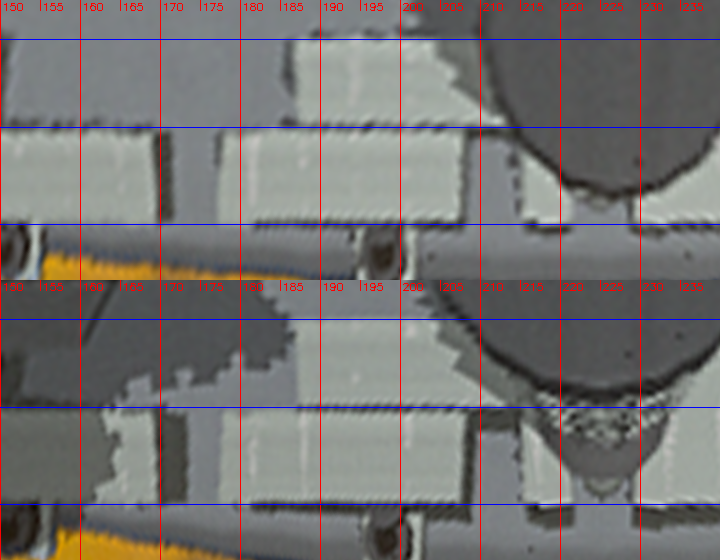

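The polar view of both frames agrees: the start notch is at about 225° and the stop notch spans 169 to 177°. Its centre is at about 173.2°, or 51.8° clockwise of the start. Now I descend round the collar with the jaws open to 5 cm, then narrow them to check the centring.

Emit:
{"method": "play_rows", "body": {
  "targets": [
    {"slide": [0.1, 0.14, 2], "delta_rot": [0, 0, 0], "grip": 5},
    {"slide": [0, 0, 2], "delta_rot": [0, 0, 0], "grip": 5},
    {"slide": [0, 0, 2], "delta_rot": [0, 0, 0], "grip": 4.5},
    {"slide": [0, 0, 1.3], "delta_rot": [0, 0, 0], "grip": 4},
    {"slide": [0, 0, 0], "delta_rot": [0, 0, 0], "grip": 4},
    {"slide": [0, 0, 0], "delta_rot": [0, 0, 0], "grip": 4}
  ],
  "grip_force": 25
}}

```text
t: 6.12
tool_pos: [0.5459, 0.0188, 0.0693]
ee_rot: [-0.383, 0.924, -0.0, 0.001]
wrist_force: [0.0, -0.1, 0.7]
gripper_width: 0.468
```

```bash
python3 - <<'E'
from h import *
f2,f,s=wristcam(); save(f,'w3.png'); import pickle; pickle.dump(f2,open('w3.pkl','wb'))
print(s['t'],s['tool_pos'],s['gripper_width'],s['wrist_force'])
a=f['image'][200:420,165:405]; cv2.imwrite('pics/w3c.png',cv2.cvtColor(cv2.resize(a,None,fx=2.7,fy=2.7,interpolation=cv2.INTER_CUBIC),cv2.COLOR_RGB2BGR))
E
```

```text
6.125 [0.54588991 0.01876864 0.06925543] 0.46784997616902285 [ 0.00316629 -0.11158385  0.71564167]
```

View pics/w3c.png

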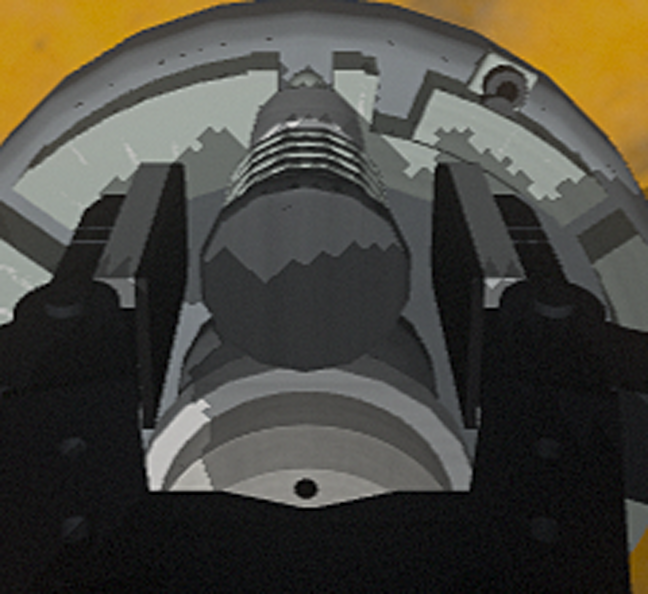

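The collar's mid column in the crop is 307 and the pads' mid is 309.5, so the ring sits about 0.4 mm towards −y. I'll correct that and close.

Emit:
{"method": "play_rows", "body": {
  "targets": [
    {"slide": [0, -0.04, 0], "delta_rot": [0, 0, 0], "grip": 3.4},
    {"slide": [0, 0, 0], "delta_rot": [0, 0, 0], "grip": 3.2},
    {"slide": [0, 0, 0], "delta_rot": [0, 0, 0], "grip": 2.4},
    {"slide": [0, 0, 0], "delta_rot": [0, 0, 0], "grip": 2.4},
    {"slide": [0, 0, 0], "delta_rot": [0, 0, 0], "grip": 2.4}
  ],
  "grip_force": 50
}}

```text
t: 6.8
tool_pos: [0.546, 0.0184, 0.0692]
ee_rot: [-0.383, 0.924, -0.0, 0.001]
wrist_force: [-0.7, -0.6, 5.1]
gripper_width: 0.33
```

```bash
python3 - <<'E'
from h import *
s=manip.read_state()
print(s['t'],s['tool_pos'],s['gripper_width']*8.54,s['wrist_force'],s['ft_torque'])
E
```

```text
6.8 [0.5460342  0.01836502 0.06915347] 2.8178404621482955 [-0.67197408 -0.59854187  5.10472906] [-0.05505068  0.11711687  0.04047526]
```

```bash
python3 - <<'E'
from h import *
f2,f,s=wristcam()
a=f['image'][200:420,165:405]; cv2.imwrite('pics/w4c.png',cv2.cvtColor(cv2.resize(a,None,fx=2.7,fy=2.7,interpolation=cv2.INTER_CUBIC),cv2.COLOR_RGB2BGR))
E
```

```text
(no output)
```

View pics/w4c.png

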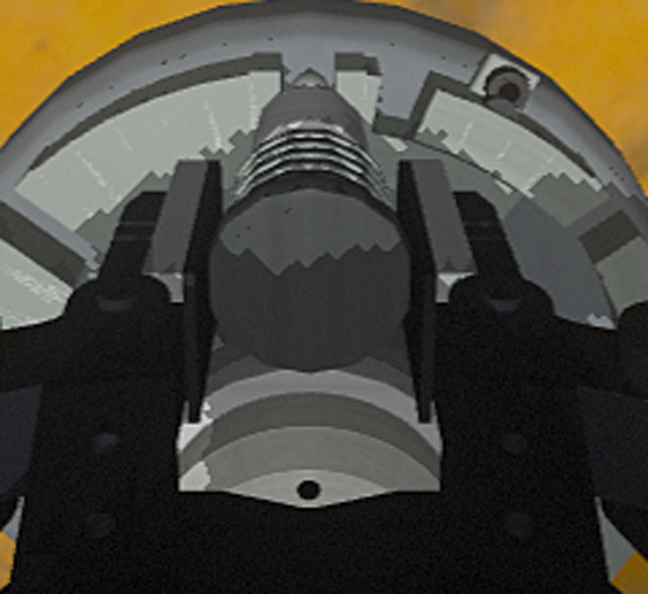

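The ring is gripped symmetrically. I lift slowly.

Emit:
{"method": "play_rows", "body": {
  "targets": [
    {"slide": [0, 0, -0.2], "delta_rot": [0, 0, 0], "grip": 2.4},
    {"slide": [0, 0, -0.2], "delta_rot": [0, 0, 0], "grip": 2.4},
    {"slide": [0, 0, -0.2], "delta_rot": [0, 0, 0], "grip": 2.4},
    {"slide": [0, 0, -0.2], "delta_rot": [0, 0, 0], "grip": 2.4},
    {"slide": [0, 0, -0.2], "delta_rot": [0, 0, 0], "grip": 2.4},
    {"slide": [0, 0, -0.2], "delta_rot": [0, 0, 0], "grip": 2.4},
    {"slide": [0, 0, 0], "delta_rot": [0, 0, 0], "grip": 2.4}
  ]
}}

```text
t: 7.72
tool_pos: [0.5455, 0.0187, 0.0798]
ee_rot: [-0.383, 0.924, 0.0, -0.0]
wrist_force: [5.4, 0.6, -8.6]
gripper_width: 0.333
```

```bash
python3 - <<'E'
from h import *
f2,f,s=wristcam(); print(s['t'],s['tool_pos'],s['gripper_width']*8.54,s['wrist_force'],s['ft_torque'])
a=f['image'][200:420,165:405]; cv2.imwrite('pics/w5c.png',cv2.cvtColor(cv2.resize(a,None,fx=2.7,fy=2.7,interpolation=cv2.INTER_CUBIC),cv2.COLOR_RGB2BGR))
g=grab_frame('scene'); a=g['image'][170:320,160:360]; cv2.imwrite('pics/s5c.png',cv2.cvtColor(cv2.resize(a,None,fx=4,fy=4,interpolation=cv2.INTER_CUBIC),cv2.COLOR_RGB2BGR))
E
```

```text
7.725 [0.54545089 0.01870365 0.07982245] 2.846034223136096 [ 5.38313456  0.59646682 -8.62458188] [ 0.07304595 -1.11474128 -0.18734737]
```

View pics/w5c.png

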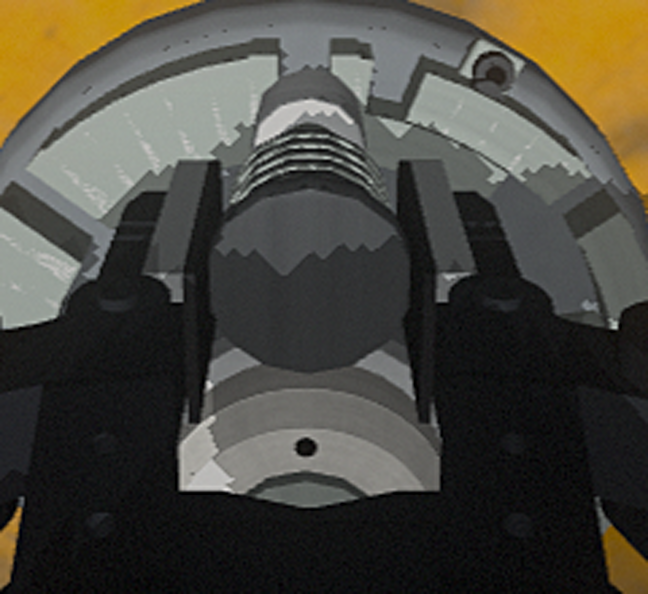

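View pics/s5c.png

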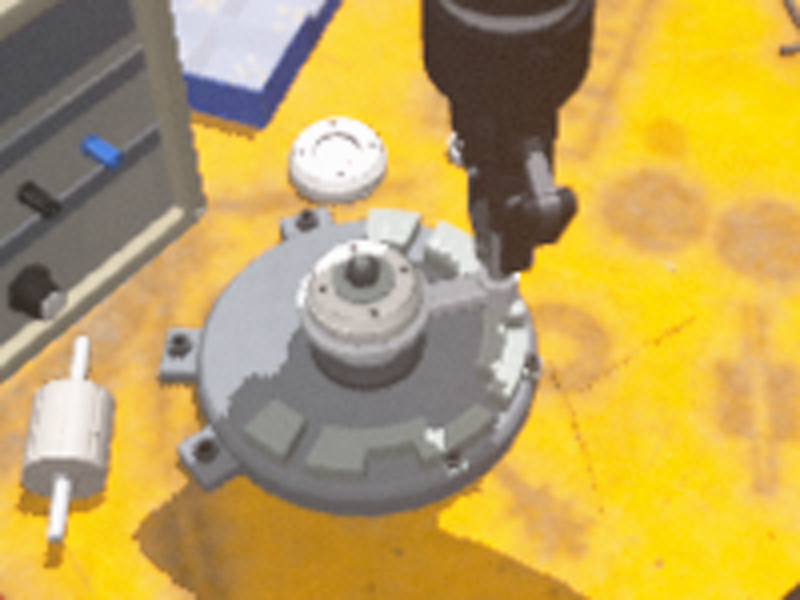

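The ring came up with the jaws: TCP rise is 10.7 mm and the collar is unmoved between the pads. I'll raise it another 1.5 mm, then start swinging clockwise about the pivot.

Emit:
{"method": "play_rows", "body": {
  "targets": [
    {"slide": [0, 0, -0.15], "delta_rot": [0, 0, 0], "grip": 2.4},
    {"slide": [0, 0, 0], "delta_rot": [0, 0, 0], "grip": 2.4},
    {"slide": [-0.005, 0.25, 0], "delta_rot": [0, 0, 0.035], "grip": 2.4},
    {"slide": [-0.018, 0.5, 0], "delta_rot": [0, 0, 0.07], "grip": 2.4},
    {"slide": [-0.018, 0.5, 0], "delta_rot": [0, 0, 0.07], "grip": 2.4},
    {"slide": [-0.018, 0.5, 0], "delta_rot": [0, 0, 0.07], "grip": 2.4},
    {"slide": [0, 0, 0], "delta_rot": [0, 0, 0], "grip": 2.4}
  ]
}}

```text
t: 8.7
tool_pos: [0.5348, 0.0326, 0.0813]
ee_rot: [-0.267, 0.964, 0.0, 0.0]
wrist_force: [5.8, -0.2, -9.4]
gripper_width: 0.334
```

```bash
cat >> h.py <<'E'
PIV=np.array([.5967,.0697])
def rep(s=None):
    s=s or manip.read_state(); R=Ro.from_quat(s['ee_rot']); d=s['tool_pos'][:2]-PIV
    x=R.as_matrix()[:,0]
    print('t %.2f z %.4f r %.4f tcp-ang %.2f toolx-ang %.2f w %.2f'%(s['t'],s['tool_pos'][2],np.hypot(*d),np.degrees(np.arctan2(d[1],d[0]))%360,np.degrees(np.arctan2(x[1],x[0]))%360,s['gripper_width']*8.54),'F_tool',np.round(R.inv().apply(s['wrist_force']),1),'M_tool',np.round(R.inv().apply(s['ft_torque']),2))
E
python3 -c "
from h import *
f2,f,s=wristcam(); rep(s)
a=f['image'][200:420,165:405]; cv2.imwrite('pics/w6c.png',cv2.cvtColor(cv2.resize(a,None,fx=2.7,fy=2.7,interpolation=cv2.INTER_CUBIC),cv2.COLOR_RGB2BGR))"
```

```text
t 8.70 z 0.0813 r 0.0722 tcp-ang 210.91 toolx-ang 211.00 w 2.85 F_tool [-4.9 -3.2  9.4] M_tool [ 0.52 -1.08  0.19]
```

View pics/w6c.png

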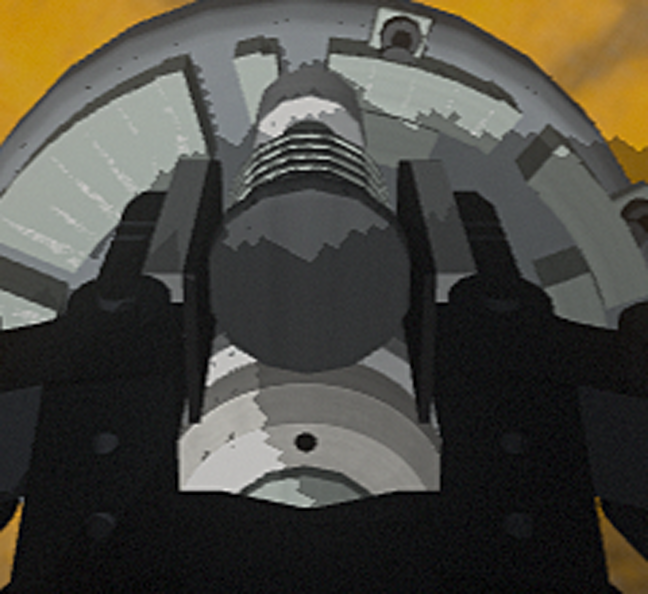

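Emit:
{"method": "play_rows", "body": {
  "targets": [
    {"slide": [-0.018, 0.5, 0], "delta_rot": [0, 0, 0.07], "grip": 2.4},
    {"slide": [-0.018, 0.5, 0], "delta_rot": [0, 0, 0.07], "grip": 2.4},
    {"slide": [-0.018, 0.5, 0], "delta_rot": [0, 0, 0.07], "grip": 2.4},
    {"slide": [-0.018, 0.5, 0], "delta_rot": [0, 0, 0.07], "grip": 2.4},
    {"slide": [-0.018, 0.5, 0], "delta_rot": [0, 0, 0.07], "grip": 2.4},
    {"slide": [-0.018, 0.5, 0], "delta_rot": [0, 0, 0.07], "grip": 2.4},
    {"slide": [-0.018, 0.5, 0], "delta_rot": [0, 0, 0.07], "grip": 2.4},
    {"slide": [-0.018, 0.5, 0], "delta_rot": [0, 0, 0.07], "grip": 2.4},
    {"slide": [0, 0, 0], "delta_rot": [0, 0, 0], "grip": 2.4}
  ]
}}

```text
t: 9.88
tool_pos: [0.5251, 0.0702, 0.0814]
ee_rot: [0.009, 1.0, -0.001, 0.0]
wrist_force: [6.1, -1.1, -8.9]
gripper_width: 0.33
```

```bash
python3 -c "
from h import *
import pickle
from pol import pol
f2,f,s=wristcam(); rep(s); pickle.dump(f2,open('w7.pkl','wb'))
a=f['image'][190:420,165:405]; cv2.imwrite('pics/w7c.png',cv2.cvtColor(cv2.resize(a,None,fx=2.6,fy=2.6,interpolation=cv2.INTER_CUBIC),cv2.COLOR_RGB2BGR))
pol(f2,PIV,135,225,'p7.png')"
```

```text
t 9.88 z 0.0814 r 0.0716 tcp-ang 179.60 toolx-ang 178.92 w 2.82 F_tool [-6.1 -1.   8.9] M_tool [ 0.05 -1.3   0.04]
```

View pics/w7c.png

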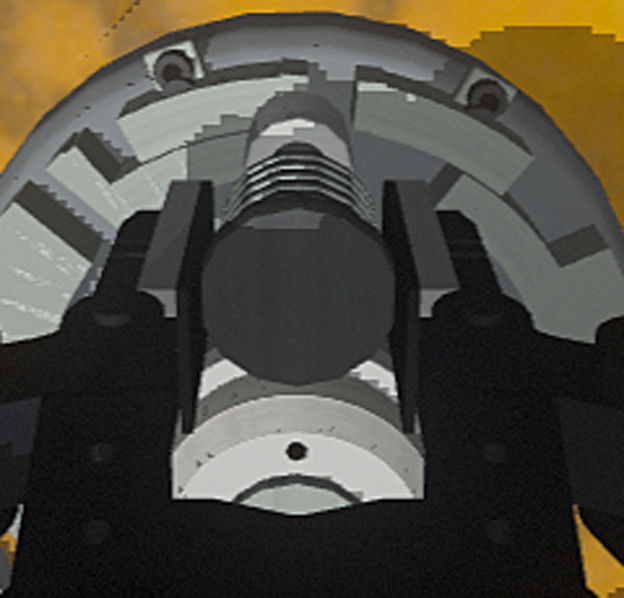

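View pics/p7.png

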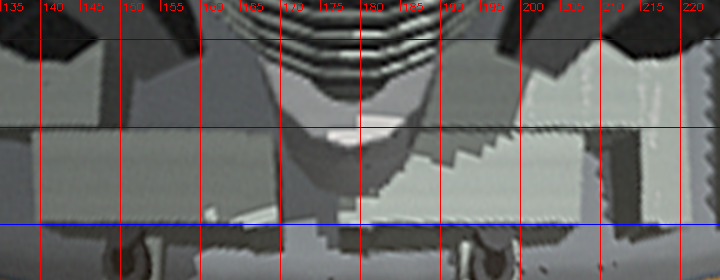

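Edges in this view are 170 and 177.5°, and the segment ends and screws are symmetric about about 173.5°. The arm is at about 179.3°, so I'll move the last 5.8° still drawn clear, look once more, then let the spring drop it.

Emit:
{"method": "play_rows", "body": {
  "targets": [
    {"slide": [-0.01, 0.36, 0], "delta_rot": [0, 0, 0.05], "grip": 2.4},
    {"slide": [-0.01, 0.36, 0], "delta_rot": [0, 0, 0.05], "grip": 2.4},
    {"slide": [0, 0, 0], "delta_rot": [0, 0, 0], "grip": 2.4},
    {"slide": [0, 0, 0], "delta_rot": [0, 0, 0], "grip": 2.4}
  ]
}}

```text
t: 10.42
tool_pos: [0.5256, 0.0771, 0.0813]
ee_rot: [0.059, 0.998, -0.001, 0.0]
wrist_force: [6.0, -0.9, -9.3]
gripper_width: 0.335
```

```bash
python3 -c "
from h import *
import pickle
from pol import pol
f2,f,s=wristcam(); rep(s); pickle.dump(f2,open('w8.pkl','wb'))
a=f['image'][190:420,165:405]; cv2.imwrite('pics/w8c.png',cv2.cvtColor(cv2.resize(a,None,fx=2.6,fy=2.6,interpolation=cv2.INTER_CUBIC),cv2.COLOR_RGB2BGR))
pol(f2,PIV,135,225,'p8.png')"
```

```text
t 10.43 z 0.0813 r 0.0715 tcp-ang 174.04 toolx-ang 173.20 w 2.86 F_tool [-6.  -0.2  9.3] M_tool [-0.05 -1.28 -0.01]
```

View pics/w8c.png

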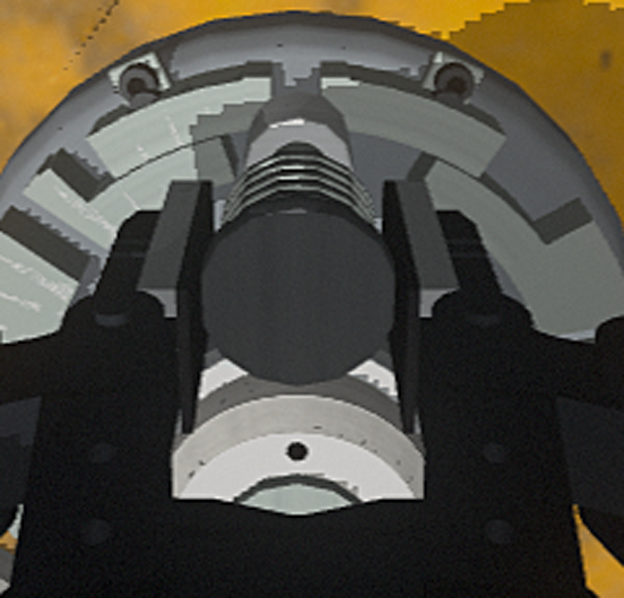

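View pics/p8.png

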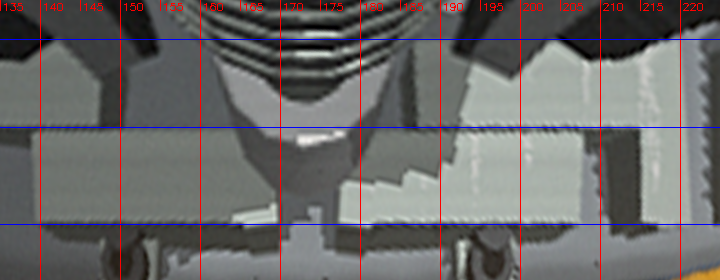

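The notch edges, crop columns 272 and 322, are centred on the arm's boss and collar (297 against 298), just as they were at the start notch. I'll lower it to just above rail height and open the jaws.

Emit:
{"method": "play_rows", "body": {
  "targets": [
    {"slide": [0, 0, 0.1], "delta_rot": [0, 0, 0], "grip": 2.4},
    {"slide": [0, 0, 0.1], "delta_rot": [0, 0, 0], "grip": 2.4},
    {"slide": [0, 0, 0], "delta_rot": [0, 0, 0], "grip": 2.4},
    {"slide": [0, 0, 0], "delta_rot": [0, 0, 0], "grip": 3.8},
    {"slide": [0, 0, 0], "delta_rot": [0, 0, 0], "grip": 3.8},
    {"slide": [0, 0, 0], "delta_rot": [0, 0, 0], "grip": 3.8}
  ]
}}

```text
t: 11.22
tool_pos: [0.525, 0.0777, 0.0806]
ee_rot: [0.059, 0.998, -0.0, 0.0]
wrist_force: [1.0, -0.5, -0.2]
gripper_width: 0.444
```

```bash
python3 -c "
from h import *
import pickle
f2,f,s=wristcam(); rep(s); pickle.dump(f2,open('w9.pkl','wb'))
a=f['image'][190:420,165:405]; cv2.imwrite('pics/w9c.png',cv2.cvtColor(cv2.resize(a,None,fx=2.6,fy=2.6,interpolation=cv2.INTER_CUBIC),cv2.COLOR_RGB2BGR))"
```

```text
t 11.22 z 0.0806 r 0.0721 tcp-ang 173.65 toolx-ang 173.21 w 3.79 F_tool [-1.1 -0.3  0.2] M_tool [-0.03 -0.01  0.02]
```

View pics/w9c.png

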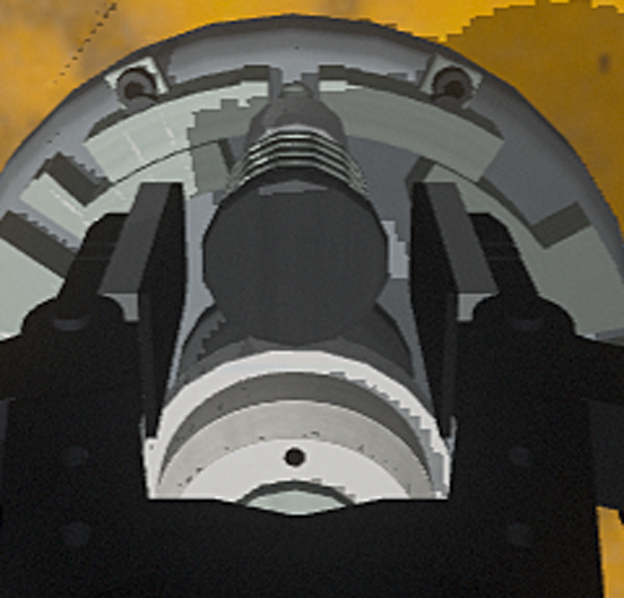

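The ring has dropped: the bright stem gap is gone and the tongue tip shows in the notch at crop (293, 90). I open wider, retreat straight up and verify.

Emit:
{"method": "play_rows", "body": {
  "targets": [
    {"slide": [0, 0, 0], "delta_rot": [0, 0, 0], "grip": 5},
    {"slide": [0, 0, 0], "delta_rot": [0, 0, 0], "grip": 5},
    {"slide": [0, 0, -1], "delta_rot": [0, 0, 0], "grip": 5},
    {"slide": [0, 0, -2], "delta_rot": [0, 0, 0], "grip": 5},
    {"slide": [0, 0, -2.2], "delta_rot": [0, 0, 0], "grip": 5},
    {"slide": [0, 0, -2], "delta_rot": [0, 0, 0], "grip": 5},
    {"slide": [0, 0, -2], "delta_rot": [0, 0, 0], "grip": 5},
    {"slide": [0, 0, -2], "delta_rot": [0, 0, 0], "grip": 5},
    {"slide": [0, 0, -2], "delta_rot": [0, 0, 0], "grip": 5},
    {"slide": [0, 0, -2], "delta_rot": [0, 0, 0], "grip": 5},
    {"slide": [0, 0, 0], "delta_rot": [0, 0, 0], "grip": 5}
  ]
}}

```text
t: 12.65
tool_pos: [0.5264, 0.0777, 0.2345]
ee_rot: [0.059, 0.998, 0.0, 0.002]
wrist_force: [0.7, -0.1, -0.2]
gripper_width: 0.582
```

```bash
python3 -c "
from h import *
import pickle
from pol import pol
f2,f,s=wristcam(); rep(s); pickle.dump(f2,open('w10.pkl','wb'))
a=f['image'][110:310,165:405]; cv2.imwrite('pics/w10c.png',cv2.cvtColor(cv2.resize(a,None,fx=2.9,fy=2.9,interpolation=cv2.INTER_CUBIC),cv2.COLOR_RGB2BGR))
g=grab_frame('scene'); a=g['image'][170:320,160:360]; cv2.imwrite('pics/s10c.png',cv2.cvtColor(cv2.resize(a,None,fx=4,fy=4,interpolation=cv2.INTER_CUBIC),cv2.COLOR_RGB2BGR))
for nm,z in (('loose_end_cap',0),('rotor',0),('bearing',0),('stator_ring',0)):
    for r in spotter.place_of(nm,g)[:1]: print(nm,np.round(r['location'],1),round(r['p'],2),np.round(atz(g,r['location'],z),4))
"
```

```text
t 12.65 z 0.2345 r 0.0708 tcp-ang 173.53 toolx-ang 173.19 w 4.97 F_tool [-0.7  0.   0.2] M_tool [ 0.02 -0.05 -0.1 ]
loose_end_cap [244.7 211.2] 0.78 [ 0.6839 -0.0498 -0.    ]
rotor [177.9 284.3] 0.83 [ 0.7008  0.1859 -0.    ]
bearing [275.  205.2] 0.56 [ 0.6294 -0.1008  0.    ]
```

View pics/w10c.png

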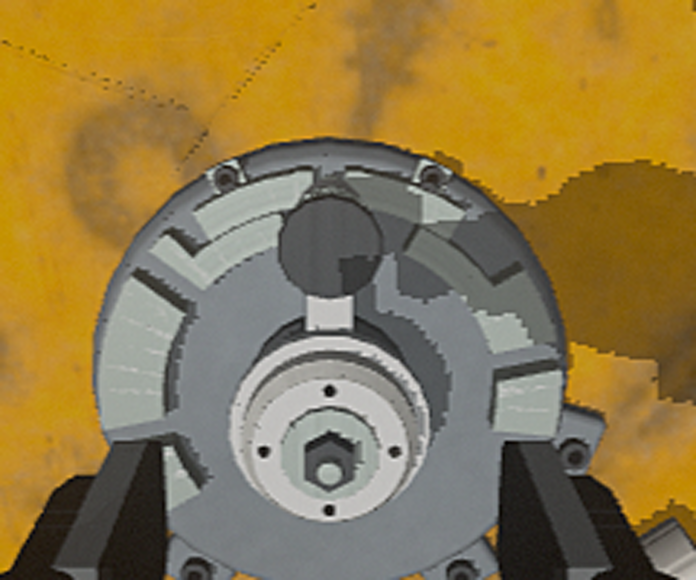

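View pics/s10c.png

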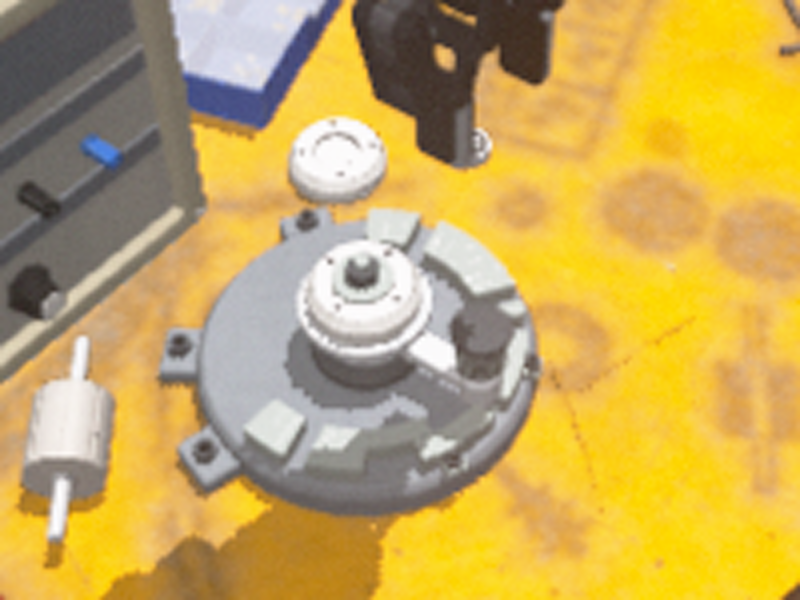

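```bash
python3 -c "
from h import *
g=grab_frame('scene'); rep()
P=lambda a,z:proj(g,[PIV[0]+.071*np.cos(np.radians(a)),PIV[1]+.071*np.sin(np.radians(a)),z])
print('start pred',P(225,.092),'seen',(284.75,227)); 
for z in(.092,.101): print('now pred',z,P(173.4,z))
a=g['image'][235:275,262:302]; cv2.imwrite('pics/s11.png',cv2.cvtColor(cv2.resize(a,None,fx=14,fy=14,interpolation=cv2.INTER_NEAREST),cv2.COLOR_RGB2BGR))
b=cv2.imread('pics/sc0.png')[209:249,265:305]; cv2.imwrite('pics/s0r.png',cv2.resize(b,None,fx=14,fy=14,interpolation=cv2.INTER_NEAREST))
c=np.hstack([cv2.resize(cv2.imread('pics/s0r.png'),(390,390)),cv2.resize(cv2.imread('pics/s11.png'),(390,390))]); cv2.imwrite('pics/cmp.png',c)
"
```

```text
t 13.00 z 0.2307 r 0.0726 tcp-ang 173.72 toolx-ang 173.19 w 4.99 F_tool [1.  1.1 0.4] M_tool [ 0.01  0.04 -0.01]
start pred [283.85764967 226.70149145] seen (284.75, 227)
now pred 0.092 [279.48299514 251.45467962]
now pred 0.101 [279.54019527 248.5809599 ]
```

View pics/cmp.png

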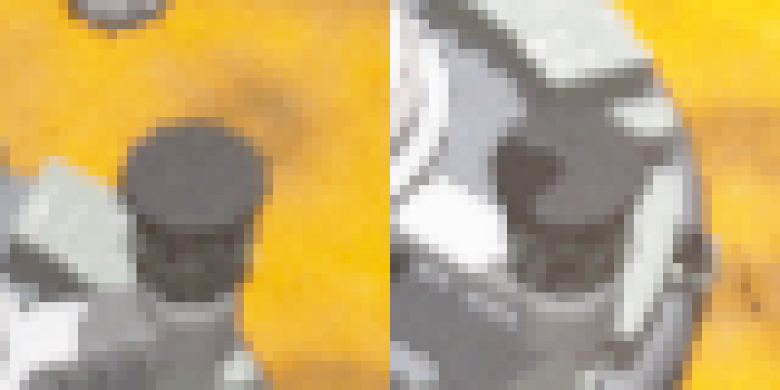

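The collar centre is seen at row 253, against 251.5 predicted for home and 248.6 for riding on the rail. The gap from ring to boss looks the same as in the starting picture, so the ring is home. I hand in the job.

```bash
python3 -c "
from h import *
print(ticket.close_job()); rep()"
```

```text
the job is handed in; nothing more can be done
None
the job is handed in; nothing more can be done
```

The end cap is at its next station, with the ring dropped home in the stop notch and released. I handed the job in at about 13 s; no verdict was reported.

**What I did:**
- I gripped the ring by its collar, centred to about 0.4 mm, and drew it up about 12 mm.
- I swung the arm about 51.5° clockwise (0.90 rad). The wrist camera put the stop notch at 173.4°, against about 225° for the start notch.
- I lowered the ring to about rail height and opened the jaws. The spring dropped it in on the first try, so I never pushed it down or searched along the rail.

**Forces:** The wrist readings I saw stayed around 11 N, mostly the spring load.

**Last checks:**
- **Ring home:** in the scene view the collar centre is at row 253. Home should be 251.5 and riding on the rail 248.6, and the gap from ring to boss matches the starting picture.
- **Tongue:** the wrist view straight after release showed its tip in the notch.
- **Robot clear:** the gripper is open, about 14 cm above the ring.
- **Loose parts:** the loose end cap, rotor and bearing are within the detector's scatter of where they started. The final check did not report the stator ring, but the arm never went near it at bench height.
- **Not tested:** I did not nudge the arm to confirm it is locked.

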